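Press the back onto a watch case in the guarded lever press and hold it down

ROBOT

A 7-joint arm with a two-finger parallel gripper is mounted at the origin on a cart in front of the work surface, level with it; the furniture and walls round the work are solid. World frame = base frame: x ahead of the robot, y to its left, z up, the work surface at z = 0. Lengths are in m, angles in rad, forces in N, time in s.
With the tool pointing down it reaches from about 0.4 to 0.875 m from the base axis. Payload 6.5 kg.
Tool frame: the origin (TCP) lies midway between the tips of the shut fingers; the grasp point (between the pads) lies 19 mm behind it; z points along the fingers, y is the line along which they close (so a half turn about z gives the same grasp; the last joint's range is limited). The gripper opens to 85 mm and grips with 20 to 120 N. Pads are 22 mm wide; open, the fingers measure 114 mm over their backs; the gripper's body (76 mm by 85 mm) begins 54 mm behind the grasp point. The pads swing forward as they close: fully open they stand 13 mm farther back than shut.
Start: joints at [1.146, 0.536, -0.004, 1.538, 0.003, 1.067, -0.071], TCP at [0.228, -0.609, 0.231] pointing down, gripper open.
Joint ranges: [-2.7, 2.7], [-0.37, 2.16], [-1.27, 1.26], [0.24, 2.4], [-1.31, 4.45], [0.19, 1.91], [-2.76, 2.76]. Speed limits (rad/s): [2.39, 2.39, 3.14, 3.14, 3.14, 3.14, 3.14].

INTERFACE

Orientations are given as a 3x3 rotation matrix whose columns are the frame's x, y, z axes.
In Python, from rig import sense, optics, workorder gives the robot as it stands.
- The arm moves only by the tool move_arm, never from a script. Its argument "moves" is a list that holds one entry, the list of rows, each a list of 5 numbers: the closure, from 0 (fully open) to 1 (shut), then the shift along the tool's x, y, z in mm, then the turn about the tool's z in rad. A call has 1 to 5 rows; each row is the pose to reach, as a shift and turn from the pose commanded when the call began, along the tool's axes at that moment; what a row does not reach only later rows make up. A row lasts 1/10 s, in which the tool goes at most 50 mm and 8.59 degrees, less where a joint would pass 70% of its speed; a pose out of reach is approached as far as the arm can. A call with a gripper value outside its range is refused whole. The fingers move at their own pace and stop on an object; "grip_force" is the grip in N (left out, the last holds). Time passes only in rows, so rows that repeat a pose let the fingers close. It gives the time, the measured TCP pose, the force, the opening and the grip force at its end, in the units of the state.
- sense(): the state, without advancing time (a new reading comes with each control period).
- optics.grab_frame(name): name is "scene" or "side" or "wrist"; returns a dict with "pixels" (384x512x3 uint8, red, green, blue), "range_z" (384x512 float32, m along the optical axis (not along the pixel's ray), 0 where there is no reading), "fx", "fy", "cx", "cy" (pixels), "k1" (the pictures are not rectified: a ray, as slopes to the right and down, at radius r is drawn at 1 + k1 r^2 times it, then the intrinsics apply), "view" (4x4, takes a point from world to camera coordinates). Camera axes: x right, y down, z forward; pixel columns grow to the right and rows downward; lengths in m; the calibration is good to about 2 mm. A picture is of the moment at which its call begins.
- workorder.sign_off(): hands the job in; it is judged then, once.
Trained networks look in the newest picture that a camera, given by its name, has taken for a name from the list of things; names that differ only in an ending like _2 or _b are one class to them, and where a whole thing is asked for, a point or a joint stands for the part that bears it (a point fixed in the world has none). Each returns a list of dicts, best first, with "score" (0 to 1); they miss things now and then, are a little off and sometimes report something else, mostly with a low value. They report only what shows in the picture. A call takes as long as a camera call.
- optics.look_for(label, camera): "at" ([x, y, z] in m, in the coordinates of the camera as it stood for that picture, good to about 4 mm: the middle of the surface that is visible of it).
The state is a dict: "time": time; "joint_positions": joint angles; "qvel": joint speeds; "joint_efforts": joint torques, N m; "eef_pos": TCP position; "orientation": TCP orientation; "ft_force": force on the tool from outside, world axes, zero at the start; "torque": the same for the moment, N m; "finger_gap": opening from 0.0 (shut) to 1.0 (fully open); "grip_force": force on a finger pad.
Only numpy, scipy, OpenCV 4.12 (cv2) and the standard library are available. Lean on these libraries where they do the work, as an engineer would, in place of code of your own. Each camera call takes 0.05 s, during which the arm holds its last target. There are 200 camera calls.

TASK

Press the back onto the watch case in the bench press: first push the slide with the case fully home under the ram and lock it there by turning its lock knob clockwise as far as it goes. Then flip the safety catch fully open by pressing its thumb paddle down, take the lever by its black ball and pull it down until the case back is pressed fully home. Finish still holding the lever down by the ball, because the back springs up again if you let go; leave the other things on the bench where they are.

Things in the scene. Friction and masses are not known exactly. Their poses are not given: they have to be found in the camera images.
- press: grey bench lever press, fixed. Origin on the worktop below the ram; x to its back, y to its left, z up; front (-x) faces the robot. Offsets in all entries: mm in this frame. Base x -125..64, y -75..75, top z 18; steel guides on it up to z 40, y beyond 26 either side. Head x -42..40, y -30..30, z 90..175. Column behind it. Watch case in a round nest on the slide
- nest_slide (a joint): m that the flat steel slide with the nest is drawn out to the front (-x) along the guides. 0 = fully home against its stop, watch case straight under the ram; at most 0.038. About 3 N moves it until the lock knob locks it there
- push_post (a point): centre of the top of the slide's steel push post at the front: round, 19 mm across from z = 53 to 65, narrower below, rising from the slide (top z = 29). At x = -122 minus the slide's value, y = -15, z = 65
- lock_knob (a joint): rad, black bar knob of the lock screw on the left guide; clockwise seen from above tightens and increases it. Starts loose (0 to 0.25); end stop, fully tight, at 1.35. Its point enters a slot in the slide, so it can be tightened only with the slide home (within 2 mm). About 0.06 N m turns it; it stays where it is left
- knob_grip (a point): middle of the knob's bar, on its vertical axis, at x = -95, y = 56, z = 63.5. The point's x axis runs along the bar, which is 46 mm long, 12 mm thick, z = 50 to 73. At joint value 0 the bar points 0.15 rad anticlockwise of the press's x axis
- safety_catch (a joint): rad, rocking catch on top of the head, on a front-to-back shaft at y = 22, z = 187. 0 to 0.08: its steel bar (at x = 2.5) lies across the front of the lever and blocks it; 1.35: flipped fully open, bar standing nearly upright, its end at z = 300. Stays where it is left; about 1.5 N on the paddle moves it
- catch_paddle (a point): middle of the upper face of the catch's ribbed thumb paddle, at x = 41.5 on the rear end of the shaft, to the left of the head: 26 mm wide in x, 42 to 82 mm from the shaft's axis (this point 62), 5 mm thick. Rises 0.5 rad from level at joint value 0, points 0.85 rad below level when fully open. Pressing it down lifts the bar on the other side
- press_lever (a joint): rad, hand lever right of the head, turning about a pin along y at x = 22, z = 135. 0 = up, 85 degrees above level; grows as it is pulled to the front and down. Spring return. Moves the ram down 18.5 mm per rad: its pad meets the case back at 0.95, has it home and stops at about 1.17 to 1.2; holding there takes 6 to 9 N at the ball
- ball_grip: black ball on the end of the lever, free to spin on it, 31 mm across, origin at its centre, 155 mm from the lever's pin. With the lever at value q it lies at x = 22 - 155 cos(1.484 - q), y = -80, z = 135 + 155 sin(1.484 - q)
- case_back (a joint): m that the steel back (34 mm across) is pressed into the watch case: 0 = standing 4 mm proud on its springy sealing ring, 0.004 = fully home; springs up again when the ram lifts. Its top centre is at x = minus the slide's value, y = 0, z = 50 at value 0
- tweezers: steel tweezers, 13 x 128 x 9, lying to the right of the press (mm); a loose bystander, origin under its middle
- white_bowl: small white bowl, 68 across, 20 high, to the left of the press (mm); a loose bystander, origin under its middle
- flux_pot: round pot with a red lid, 58 across, 50 high, farther left on the bench (mm); a loose bystander, origin under its middle
- polish_bottle: small bottle with a tall tan cap, 31 across, 79 high, at the right rear of the press (mm); a loose bystander, origin under its middle

How it is judged:
By the outcome, as a careful person would: the job done as asked, in the order asked, and still so for the second after the job is handed in, while the arm keeps its last pose, push and grip.
It also fails if it takes over 66 s, if anything falls off the work surface, if the arm or the gripper's body presses on something with over 40 N, if the wrist force passes 120 N, or if a joint passes its speed limit or range.

## Working session

There is one attempt and no reset: what is moved stays moved. The work goes in short steps, Python scripts to look and compute and a tool call to move; the robot and the scene stay as the last step left them, time stands still between calls to the robot, and variables do not carry over. Pictures are saved under pics/ and viewed, at most 10 in all, crops included, and the job is handed in when it is done.

Besides the shell and the picture viewer there is one more tool, called after "Emit:" in YAML: its name, and indented under it one key for each argument. move_arm: Moves the arm, as the interface text tells. Its arguments: {"type":"object","properties":{"moves":{"type":"array"},"grip_force":{"type":"number"}},"required":["moves"]}

```bash
mkdir -p pics; ls; cat > h.py <<'E'
import numpy as np, cv2
from rig import sense, optics, workorder
def shot(cam, fn=None):
    f=optics.grab_frame(cam)
    if fn: cv2.imwrite('pics/'+fn, f['pixels'][:,:,::-1])
    return f
def world(f,p):
    return np.linalg.inv(np.array(f['view']))@np.r_[p,1]
def pix(f,u,v):
    z=f['range_z'][int(v),int(u)]
    K=np.array([[f['fx'],0,f['cx']],[0,f['fy'],f['cy']],[0,0,1.]])
    s=cv2.undistortPoints(np.array([[[u,v]]],float),K,np.array([f['k1'],0,0,0.]))[0,0]
    return world(f,np.r_[s*z,z])[:3]
def proj(f,P):
    c=(np.array(f['view'])@np.r_[P,1])[:3]; s=c[:2]/c[2]; s=s*(1+f['k1']*(s@s))
    return np.array([f['fx']*s[0]+f['cx'],f['fy']*s[1]+f['cy']])
E
python3 - <<'E'
from h import *
np.set_printoptions(precision=3,suppress=True)
ims=[]
for c in ['scene','side']:
    f=shot(c,c+'0.png')
    print(c,np.linalg.inv(f['view'])[:3,3],f['fx'],f['k1'])
    for n in ['press','push_post','lock_knob','safety_catch','catch_paddle','ball_grip','case_back','tweezers','white_bowl','flux_pot','polish_bottle']:
        r=optics.look_for(n,c)
        print(n,[(world(f,d['at'])[:3].round(3).tolist(),round(d['score'],2)) for d in r[:2]])
s=sense();print(s)
E
```

```text
pics
scene [-0.048  1.075  0.746] 452.8444834874799 0.05091337716139561
press [([0.556, 0.068, 0.051], 0.78)]
push_post [([0.465, 0.028, 0.027], 0.67)]
lock_knob [([0.474, 0.081, 0.062], 0.47)]
safety_catch []
catch_paddle [([0.473, 0.08, 0.062], 0.35)]
ball_grip []
case_back []
tweezers [([0.464, -0.107, 0.006], 0.38)]
white_bowl [([0.447, 0.151, 0.011], 0.64)]
flux_pot [([0.517, 0.488, 0.045], 0.84)]
polish_bottle [([0.597, 0.069, 0.193], 0.2)]
side [ 0.297 -0.583  0.827] 436.3917415183182 -0.09952527117236874
press [([0.563, 0.017, 0.036], 0.67)]
push_post [([0.481, 0.025, 0.025], 0.95)]
lock_knob [([0.623, -0.082, 0.035], 0.74), ([0.474, 0.068, 0.062], 0.52)]
safety_catch [([0.598, 0.076, 0.195], 0.96)]
catch_paddle [([0.598, 0.08, 0.195], 0.65)]
ball_grip [([0.603, -0.043, 0.296], 0.57), ([0.565, 0.03, 0.047], 0.5)]
case_back [([0.561, 0.037, 0.049], 0.63)]
tweezers [([0.495, -0.09, 0.008], 0.6)]
white_bowl [([0.443, 0.173, 0.011], 0.81), ([0.484, 0.022, 0.028], 0.23)]
flux_pot [([0.525, 0.45, 0.043], 0.56)]
polish_bottle [([0.622, -0.083, 0.032], 0.61)]
{'time': 1.2, 'joint_positions': array([ 1.146,  0.536, -0.004,  1.538,  0.003,  1.067, -0.071]), 'qvel': array([ 0.001,  0.001, -0.   ,  0.   , -0.001, -0.002,  0.   ]), 'joint_efforts': array([ -0.001, -58.335,   1.048, -25.945,   0.012,   0.002,   0.   ]), 'eef_pos': array([ 0.228, -0.609,  0.231]), 'orientation': array([[ 0.936,  0.351, -0.   ],
       [ 0.351, -0.936, -0.   ],
       [-0.   ,  0.   , -1.   ]]), 'ft_force': array([ 0.022, -0.161,  0.532]), 'torque': array([-0.006, -0.032,  0.008]), 'grip_force': 0.0, 'finger_gap': 1.0046482062243611}
```

View pics/scene0.png

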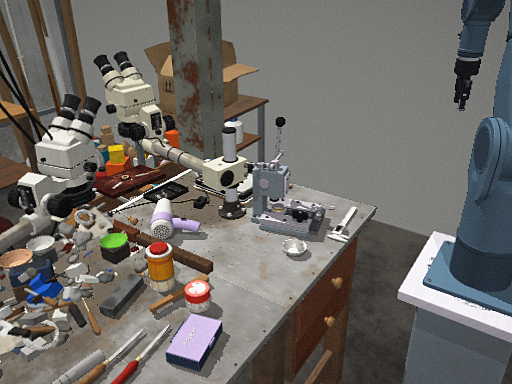

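View pics/side0.png

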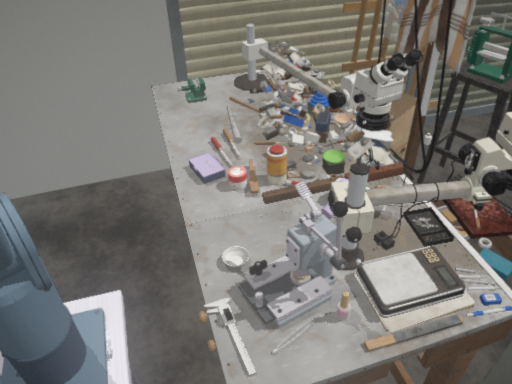

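```bash
python3 - <<'E'
from h import *
a=cv2.imread('pics/side0.png')[175:325,225:375]; b=cv2.imread('pics/scene0.png')[105:245,240:340]
a=cv2.resize(a,(600,600),interpolation=cv2.INTER_CUBIC); cv2.imwrite('pics/side0c.png',a)
f=shot('side')
for u,v in [(258,298),(257,268),(340,209),(310,229),(287,265)]:
    print(u,v,pix(f,u,v).round(3))
np.save('side.npy',f['range_z'])
E
```

```text
258 298 [ 0.448 -0.014  0.063]
257 268 [0.47  0.065 0.067]
340 209 [ 0.603 -0.044  0.299]
310 229 [0.581 0.034 0.185]
287 265 [0.547 0.076 0.039]
```

View pics/side0c.png

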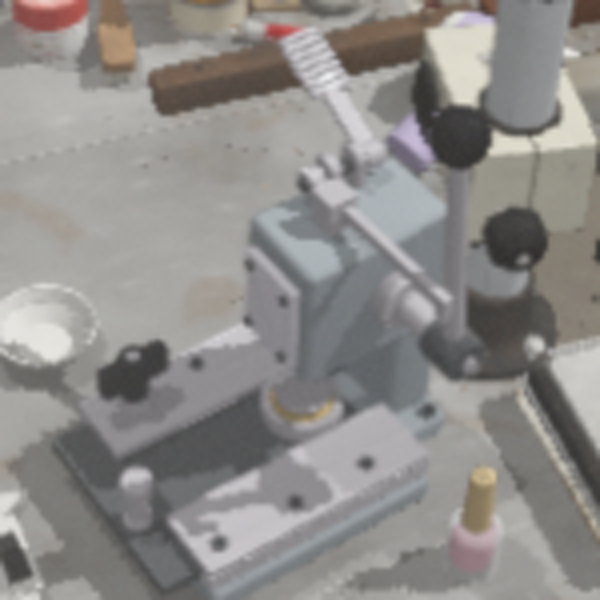

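```bash
cat >> h.py <<'E'
def M(p,P):  # press(mm)->world
    c,s=np.cos(p[2]),np.sin(p[2]); P=np.array(P)/1000.
    return np.array([p[0]+c*P[0]-s*P[1],p[1]+s*P[0]+c*P[1],P[2]])
E
python3 - <<'E'
from h import *
from scipy.optimize import least_squares
f=shot('side')
o=lambda u,v:np.array([225+u/4-.4,175+v/4-.4])
def pts(s): return [((9,-80,289),o(460,137)),((-95,56,73),o(133,368)),((-122-s,-15,65),o(136,478)),((-s,0,50),o(303,398)),((-125,75,18),o(57,440)),((-125,-75,18),o(200,605)),((22,-80,135),o(470,365))]
def res(q): return np.concatenate([proj(f,M(q,P))-c for P,c in pts(q[3]*1000)])
r=least_squares(res,[.58,.034,.17,.02],x_scale=[.01,.01,.1,.01],loss='soft_l1')
print(r.x, r.fun.reshape(-1,2).round(1))
for n,P in [('post',(-122-r.x[3]*1000,-15,65)),('knob',(-95,56,63.5)),('ball',(9,-80,289)),('pad',(41.5,22+62*np.cos(.5),187+62*np.sin(.5)))]: print(n,M(r.x,P).round(3))
E
```

```text
[0.57608157 0.03424141 0.24076368 0.01148384] [[-0.4  3.2]
 [-0.8 -0.8]
 [-0.1  2.3]
 [ 0.4 -0.6]
 [ 3.9 -3.4]
 [ 2.   1.5]
 [-4.9 -0.9]]
post [ 0.45  -0.012  0.065]
knob [0.47  0.066 0.064]
ball [ 0.604 -0.041  0.289]
pad [0.598 0.118 0.217]
```

Emit:
move_arm:
  moves:
    - [[1, 150, -195, 0, 0.13], [1, 150, -195, 0, 0.13], [1, 150, -195, 0, 0.13], [1, 150, -195, 0, 0.13], [1, 150, -195, 0, 0.13]]

```text
time: 1.8
eef_pos: [0.3007, -0.3711, 0.2315]
orientation: [[0.974, 0.227, 0.0], [0.227, -0.974, -0.0], [0.0, 0.0, -1.0]]
ft_force: [1.3, 0.6, 0.8]
finger_gap: 0.145
grip_force: 0.0
```

Emit:
move_arm:
  moves:
    - [[1, 100, -170, 0, 0], [1, 100, -170, 0, 0], [1, 100, -170, 0, 0], [1, 100, -170, 0, 0], [1, 100, -170, 0, 0]]

```text
time: 2.3
eef_pos: [0.3609, -0.1797, 0.2317]
orientation: [[0.972, 0.236, 0.001], [0.236, -0.972, 0.001], [0.002, -0.001, -1.0]]
ft_force: [-1.3, -0.4, 0.1]
finger_gap: 0.001
grip_force: 0.0
```

Emit:
move_arm:
  moves:
    - [[1, 75, -148, 0, 0], [1, 75, -148, 0, 0], [1, 75, -148, 0, 0], [1, 75, -148, 0, 0], [1, 75, -148, 0, 0]]

```text
time: 2.8
eef_pos: [0.3993, -0.0219, 0.2316]
orientation: [[0.973, 0.231, 0.001], [0.231, -0.973, 0.001], [0.001, -0.0, -1.0]]
ft_force: [0.0, -0.8, 0.6]
finger_gap: 0.001
grip_force: 0.0
```

```bash
python3 - <<'E'
from h import *
s=sense();print(s['eef_pos'],s['orientation'][:,0],s['time'])
f=shot('wrist','w1.png');print(np.linalg.inv(f['view']).round(3))
for n in ['push_post','lock_knob','case_back']:
    print(n,[(world(f,d['at'])[:3].round(3).tolist(),round(d['score'],2)) for d in optics.look_for(n,'wrist')[:2]])
cv2.imwrite('pics/w1b.png',cv2.resize(cv2.imread('pics/w1.png'),(768,576)))
E
```

```text
[ 0.39929872 -0.0219213   0.23159187] [0.97285493 0.23141298 0.00114589] 2.8
[[ 0.232 -0.928 -0.29   0.474]
 [-0.973 -0.221 -0.07  -0.004]
 [ 0.001  0.298 -0.954  0.375]
 [ 0.     0.     0.     1.   ]]
push_post [([0.485, 0.021, 0.032], 0.91)]
lock_knob [([0.471, 0.07, 0.073], 0.63)]
case_back [([0.47, 0.067, 0.075], 0.68)]
```

View pics/w1b.png

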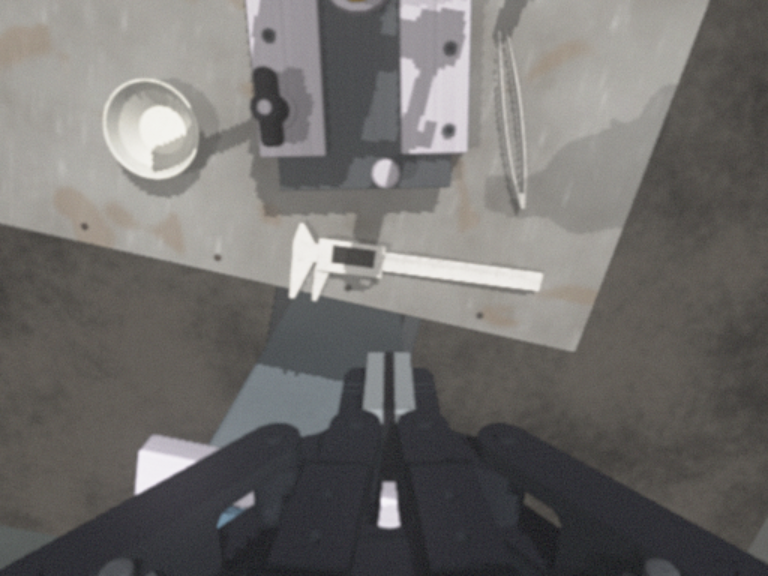

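```bash
cat >> h.py <<'E'
def ray(f,u,v,z):
    K=np.array([[f['fx'],0,f['cx']],[0,f['fy'],f['cy']],[0,0,1.]])
    s=cv2.undistortPoints(np.array([[[u,v]]],float),K,np.array([f['k1'],0,0,0.]))[0,0]
    V=np.linalg.inv(f['view']); d=V[:3,:3]@np.r_[s,1]; o=V[:3,3]
    return o+d*(z-o[2])/d[2]
E
python3 - <<'E'
from h import *
f=shot('wrist')
R=lambda u,v,z:ray(f,u/1.5-.17,v/1.5-.17,z)
for n,u,v,z in [('post',385,171,.065),('knob',268,107,.073),('LI0',319,0,.04),('LI1',325,155,.04),('RI0',400,0,.04),('RI1',402,154,.04),('RO',467,152,.04),('RO0',472,0,.04),('k1',264,70,.073),('k2',272,143,.073),('LO',262,156,.04),('LO0',247,0,.04)]:
    print(n,R(u,v,z).round(4), pix(f,u/1.5,min(383,v/1.5)).round(4))
a,b=R(319,0,.04),R(325,155,.04);d=a-b;print(np.arctan2(d[1],d[0]))
a,b=R(400,0,.04),R(402,154,.04);d=a-b;print(np.arctan2(d[1],d[0]))
a,b=R(264,70,.073),R(272,143,.073);d=a-b;print(np.arctan2(d[1],d[0]))
E
```

```text
post [ 0.4522 -0.011   0.065 ] [ 0.452  -0.0112  0.0643]
knob [0.4733 0.0651 0.073 ] [0.4732 0.065  0.0729]
LI0 [0.5426 0.0519 0.04  ] [0.5446 0.0536 0.0296]
LI1 [0.4517 0.0307 0.04  ] [ 0.473  -0.0081  0.3744]
RI0 [0.5539 0.0028 0.04  ] [0.5544 0.0027 0.0376]
RI1 [ 0.464 -0.02   0.04 ] [ 0.4636 -0.0206  0.0291]
RO [ 0.4753 -0.0625  0.04  ] [ 0.4754 -0.0689  0.0022]
RO0 [ 0.5641 -0.0408  0.04  ] [ 5.748e-01 -4.490e-02  2.000e-04]
k1 [0.4929 0.0705 0.073 ] [0.4932 0.0721 0.0665]
k2 [0.4535 0.0596 0.073 ] [0.4524 0.063  0.0569]
LO [0.4415 0.0723 0.04  ] [0.4377 0.0814 0.0013]
LO0 [0.5326 0.0956 0.04  ] [0.5332 0.0966 0.0362]
0.22874716680682805
0.24848519977727163
0.2705379144182708
```

Emit:
move_arm:
  moves:
    - [[1, 15, 2, 60, 0], [1, 15, 2, 110, 0], [1, 15, 2, 150, 0], [1, 15, 2, 180, 0], [1, 15, 2, 180, 0]]

```text
time: 3.55
eef_pos: [0.4103, -0.0235, 0.0482]
orientation: [[0.974, 0.226, -0.008], [0.226, -0.974, -0.0], [-0.008, -0.001, -1.0]]
ft_force: [-0.4, -0.6, 0.5]
finger_gap: -0.002
grip_force: 0.0
```

Emit:
move_arm:
  moves:
    - [[1, 5, 0, 0, 0], [1, 10, 0, 0, 0], [1, 16, 0, 0, 0], [1, 22, 0, 0, 0], [1, 27, 0, 0, 0]]

```text
time: 4.05
eef_pos: [0.4402, -0.0167, 0.052]
orientation: [[0.974, 0.226, 0.0], [0.226, -0.974, -0.001], [-0.0, 0.001, -1.0]]
ft_force: [-2.8, -0.6, 2.1]
finger_gap: 0.004
grip_force: 1.4
```

Emit:
move_arm:
  moves:
    - [[1, 1, 0, 0, 0], [1, 2, 0, 0, 0], [1, 3, 0, 0, 0], [1, 4, 0, 0, 0], [1, 4, 0, 0, 0]]

```text
time: 4.55
eef_pos: [0.4438, -0.0155, 0.0512]
orientation: [[0.974, 0.227, -0.0], [0.227, -0.974, -0.0], [-0.0, 0.0, -1.0]]
ft_force: [-2.1, -1.8, 1.3]
finger_gap: 0.0
grip_force: 1.2
```

Emit:
move_arm:
  moves:
    - [[1, 1, 0, 0, 0], [1, 2, 0, 0, 0], [1, 3, 0, 0, 0], [1, 3, 0, 0, 0]]

```text
time: 4.95
eef_pos: [0.4469, -0.0147, 0.0513]
orientation: [[0.974, 0.227, 0.0], [0.227, -0.974, 0.0], [0.0, -0.0, -1.0]]
ft_force: [-1.6, -1.8, 0.9]
finger_gap: 0.0
grip_force: 1.0
```

Emit:
move_arm:
  moves:
    - [[1, 1, 0, 0, 0], [1, 2, 0, 0, 0], [1, 2, 0, 0, 0]]

```text
time: 5.25
eef_pos: [0.4475, -0.0145, 0.0511]
orientation: [[0.974, 0.227, -0.002], [0.227, -0.974, -0.001], [-0.002, 0.0, -1.0]]
ft_force: [-4.9, -2.6, 3.6]
finger_gap: 0.001
grip_force: 2.6
```

Emit:
move_arm:
  moves:
    - [[1, 1, 0, 0, 0], [1, 2, 0, 0, 0], [1, 2, 0, 0, 0]]

```text
time: 5.55
eef_pos: [0.4476, -0.0146, 0.0507]
orientation: [[0.974, 0.227, -0.006], [0.227, -0.974, -0.001], [-0.006, 0.0, -1.0]]
ft_force: [-8.0, -2.5, 5.5]
finger_gap: 0.001
grip_force: 4.3
```

Emit:
move_arm:
  moves:
    - [[1, -30, 0, 0, 0], [1, -30, 0, -40, 0], [1, -30, 0, -80, 0], [0.5, -10, -20, -110, 0], [0.5, 30, -50, -110, 0]]

```text
time: 6.05
eef_pos: [0.4712, 0.0403, 0.1655]
orientation: [[0.975, 0.222, 0.008], [0.222, -0.975, -0.001], [0.008, 0.003, -1.0]]
ft_force: [1.5, -0.3, 0.6]
finger_gap: 0.328
grip_force: 0.0
```

Emit:
move_arm:
  moves:
    - [[0.5, 10, -22, 0, -0.04], [0.5, 10, -22, 0, -0.04], [0.5, 10, -22, 0, -0.04]]

```text
time: 6.35
eef_pos: [0.4736, 0.066, 0.1613]
orientation: [[0.964, 0.267, 0.001], [0.267, -0.964, 0.001], [0.001, -0.0, -1.0]]
ft_force: [-0.3, -0.4, 0.3]
finger_gap: 0.501
grip_force: 0.0
```

```bash
python3 - <<'E'
from h import *
s=sense();print(s['eef_pos'],s['orientation'][:,:2].round(3).tolist(),s['time'],s['finger_gap'],s['joint_positions'].round(2))
f=shot('wrist','w2.png')
print('knob exp px',proj(f,[.4733,.0651,.073])*1.5,'post',proj(f,M([.5789,.0335,.24],[-122,-15,65]))*1.5)
cv2.imwrite('pics/w2b.png',cv2.resize(cv2.imread('pics/w2.png'),(768,576)))
E
```

```text
[0.47358025 0.06596421 0.16130794] [[0.964, 0.267], [0.267, -0.964], [0.001, -0.0]] 6.35 0.5008740356462497 [ 0.11  0.38 -0.41  2.02  0.21  0.78 -1.73]
knob exp px [389.801618   294.35445686] post [517.45261032 340.17102372]
```

View pics/w2b.png

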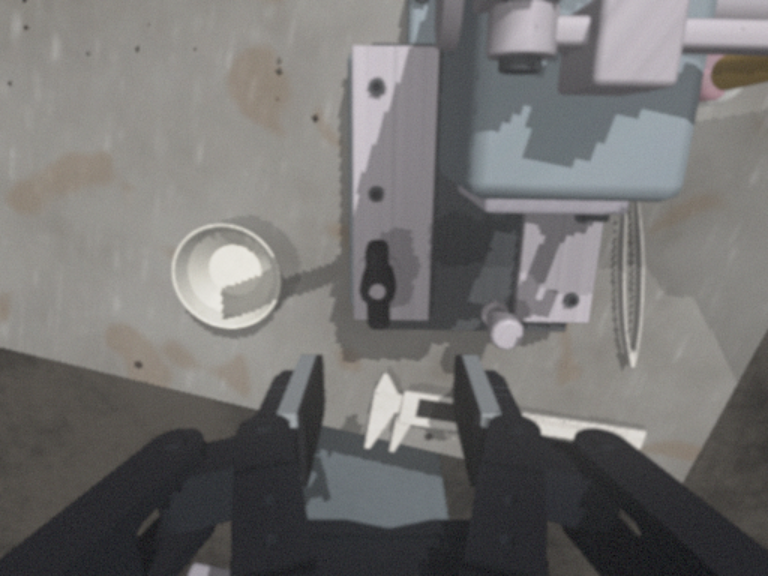

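```bash
python3 - <<'E'
from h import *
f=shot('wrist')
R=lambda u,v,z:ray(f,u/1.5-.17,v/1.5-.17,z).round(4)
print('knob',R(377,287,.073),pix(f,377/1.5,287/1.5),'ends',R(377,240,.073),R(378,327,.073),'post',R(507,330,.065),pix(f,507/1.5,330/1.5))
print('tcp proj',proj(f,sense()['eef_pos'])*1.5)
for y in (-70,-35,0,35,70): print(proj(f,sense()['eef_pos']+sense()['orientation']@np.array([0,y/1000/2,-.006]))*1.5)
E
```

```text
knob [0.4751 0.0715 0.073 ] [0.4753999  0.07144537 0.07430051] ends [0.4986 0.0778 0.073 ] [0.454  0.0653 0.073 ] post [ 0.4677 -0.0034  0.065 ] [ 0.4678731  -0.00323354  0.06583168]
tcp proj [389.81440448 376.88855291]
[281.76916922 385.60894555]
[335.80294093 385.7291947 ]
[389.88229473 385.81083504]
[443.9445392  385.85382569]
[497.927089   385.85812587]
```

Emit:
move_arm:
  moves:
    - [[0.5, 3, -4, 30, 0], [0.5, 3, -4, 60, 0], [0.5, 3, -4, 68, 0], [0.5, 3, -4, 68, 0]]

```text
time: 6.85
eef_pos: [0.474, 0.069, 0.0925]
orientation: [[0.964, 0.264, -0.003], [0.264, -0.964, -0.001], [-0.003, -0.0, -1.0]]
ft_force: [0.5, -0.7, 0.8]
finger_gap: 0.499
grip_force: 0.0
```

```bash
python3 - <<'E'
from h import *
s=sense();print(s['eef_pos'],s['orientation'][:,:2].round(3).tolist(),s['time'])
f=shot('wrist','w3.png')
cv2.imwrite('pics/w3b.png',cv2.resize(cv2.imread('pics/w3.png')[100:340,120:420],(800,640))[:600])
print(proj(f,s['eef_pos']))
E
```

```text
[0.4739697  0.06900869 0.09246772] [[0.964, 0.264], [0.264, -0.964], [-0.003, -0.0]] 6.85
[258.97415778 250.80657051]
```

View pics/w3b.png

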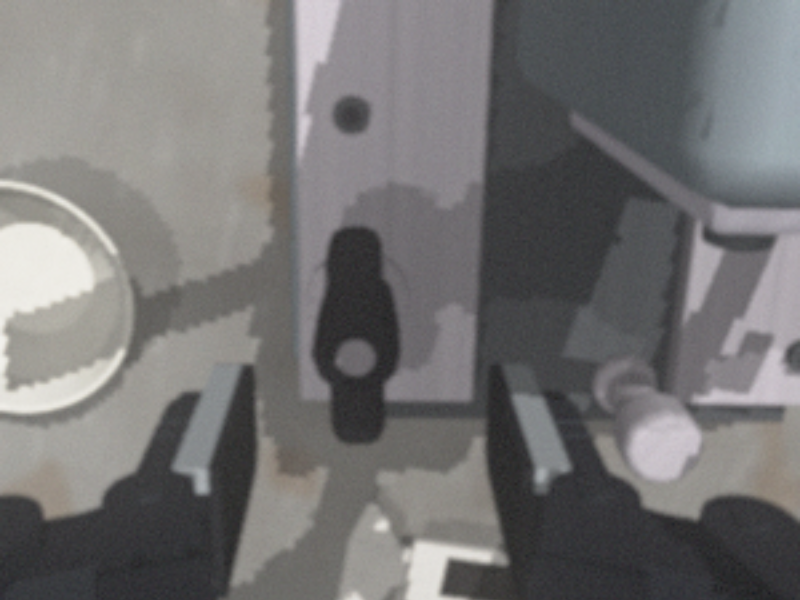

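```bash
python3 - <<'E'
from h import *
f=shot('wrist')
for u,v,z in [(356,228,.073),(356,338,.073),(357,442,.073),(355,357,.075),(665,445,.065)]:
    a=u/2.667+120-.3;b=v/2.667+100-.3; print(ray(f,a,b,z).round(4),pix(f,a,b).round(4))
E
```

```text
[0.5014 0.0799 0.073 ] [0.4913 0.0777 0.0381]
[0.4782 0.0736 0.073 ] [0.4789 0.0738 0.0747]
[0.4543 0.067  0.073 ] [0.4544 0.067  0.0731]
[0.4748 0.0729 0.075 ] [0.4746 0.0729 0.0746]
[ 0.4676 -0.0029  0.065 ] [ 0.468  -0.0024  0.0658]
```

Emit:
move_arm:
  moves:
    - [[0.5, 4, -3.5, 15, 0], [0.5, 4, -3.5, 35, 0], [0.5, 4, -3.5, 45, 0], [0.5, 4, -3.5, 45, 0]]

```text
time: 7.35
eef_pos: [0.4777, 0.0742, 0.0481]
orientation: [[0.964, 0.265, -0.001], [0.265, -0.964, -0.0], [-0.001, 0.0, -1.0]]
ft_force: [0.1, 0.3, 0.5]
finger_gap: 0.502
grip_force: 0.0
```

Emit:
move_arm:
  moves:
    - [[1, 0, 0, 0, 0], [1, 0, 0, 0, 0], [1, 0, 0, 0, 0], [1, 0, 0, 0, 0], [1, 0, 0, 0, 0]]
  grip_force: 40

```text
time: 7.85
eef_pos: [0.479, 0.0738, 0.0494]
orientation: [[0.964, 0.265, 0.002], [0.265, -0.964, -0.001], [0.002, 0.001, -1.0]]
ft_force: [-0.2, -2.8, 6.5]
finger_gap: 0.162
grip_force: 39.0
```

Emit:
move_arm:
  moves:
    - [[1, 0, 0, -1, 0.12], [1, 0, 0, -1, 0.25], [1, 0, 0, -1, 0.38], [1, 0, 0, -1, 0.51], [1, 0, 0, -1, 0.64]]

```text
time: 8.35
eef_pos: [0.4786, 0.0707, 0.0496]
orientation: [[0.929, -0.37, 0.001], [-0.37, -0.929, -0.004], [0.002, 0.003, -1.0]]
ft_force: [2.2, -11.3, -2.2]
finger_gap: 0.158
grip_force: 40.1
```

```bash
python3 - <<'E'
from h import *
s=sense();print(s['torque'],s['ft_force'],s['joint_positions'].round(2),s['finger_gap'])
E
```

```text
[-2.52600518 -0.56354448  0.13325529] [  2.2463953  -11.31162987  -2.23116305] [-0.12  0.56 -0.15  2.07  0.17  0.52 -2.35] 0.15819046555805136
```

Emit:
move_arm:
  moves:
    - [[0.5, 0, 0, 0, 0], [0.5, 0, 0, 0, 0], [0.5, 0, 0, -20, 0], [0.5, -3, 2, -45, 0], [0.5, -3, 2, -50, -0.14]]

```text
time: 8.85
eef_pos: [0.4756, 0.0748, 0.1016]
orientation: [[0.974, -0.225, 0.004], [-0.225, -0.974, 0.001], [0.003, -0.002, -1.0]]
ft_force: [0.0, 0.7, -0.4]
finger_gap: 0.504
grip_force: 0.0
```

Emit:
move_arm:
  moves:
    - [[0.5, 0, 0, 0, -0.14], [0.5, 0, 0, 0, -0.28], [0.5, 0, 0, 0, -0.42], [0.5, 0, 0, 0, -0.56], [0.5, 0, 0, 0, -0.7]]

```text
time: 9.35
eef_pos: [0.4745, 0.0744, 0.0997]
orientation: [[0.888, 0.459, 0.001], [0.459, -0.888, 0.001], [0.001, -0.0, -1.0]]
ft_force: [0.7, -0.6, 0.3]
finger_gap: 0.498
grip_force: 0.0
```

Emit:
move_arm:
  moves:
    - [[0.5, 0, 0, 0, -0.14], [0.5, 0, 0, 0, -0.28], [0.5, 0, 0, 0, -0.42], [0.5, 0, 0, 0, -0.56], [0.5, 0, 0, 0, -0.7]]

```text
time: 9.85
eef_pos: [0.4746, 0.0744, 0.0997]
orientation: [[0.384, 0.923, 0.001], [0.923, -0.384, 0.001], [0.001, 0.0, -1.0]]
ft_force: [-0.6, -1.5, -0.6]
finger_gap: 0.495
grip_force: 0.0
```

Emit:
move_arm:
  moves:
    - [[0.5, 0, 0, 0, -0.14], [0.5, 0, 0, 0, -0.28], [0.5, 0, 0, 0, -0.42], [0.5, 0, 0, 0, -0.56], [0.5, 0, 0, 0, -0.7]]

```text
time: 10.35
eef_pos: [0.4746, 0.0743, 0.0998]
orientation: [[-0.301, 0.954, 0.001], [0.954, 0.301, 0.001], [0.0, 0.001, -1.0]]
ft_force: [1.1, 0.7, 0.7]
finger_gap: 0.501
grip_force: 0.0
```

Emit:
move_arm:
  moves:
    - [[0.5, 0, 0, 0, -0.14], [0.5, 0, 0, 0, -0.28], [0.5, 0, 0, 0, -0.42], [0.5, 0, 0, 0, -0.56], [0.5, 0, 0, 0, -0.7]]

```text
time: 10.85
eef_pos: [0.4747, 0.0742, 0.0998]
orientation: [[-0.844, 0.536, 0.001], [0.536, 0.844, 0.001], [-0.0, 0.001, -1.0]]
ft_force: [-0.4, -0.0, -0.0]
finger_gap: 0.5
grip_force: 0.0
```

```bash
python3 - <<'E'
from h import *
s=sense();print(s['eef_pos'],s['orientation'][:,:2].round(3).tolist(),s['time'],s['joint_positions'].round(2))
f=shot('wrist','w4.png')
cv2.imwrite('pics/w4b.png',cv2.resize(cv2.imread('pics/w4.png')[100:325,120:420],(800,600)))
print((proj(f,s['eef_pos'])-[120,100])*2.667)
E
```

```text
[0.47467026 0.07417363 0.09978323] [[-0.844, 0.536], [0.536, 0.844], [-0.0, 0.001]] 10.85 [ 0.45  0.64 -0.89  2.04  0.7   0.8   0.14]
[368.92208554 400.84593148]
```

View pics/w4b.png

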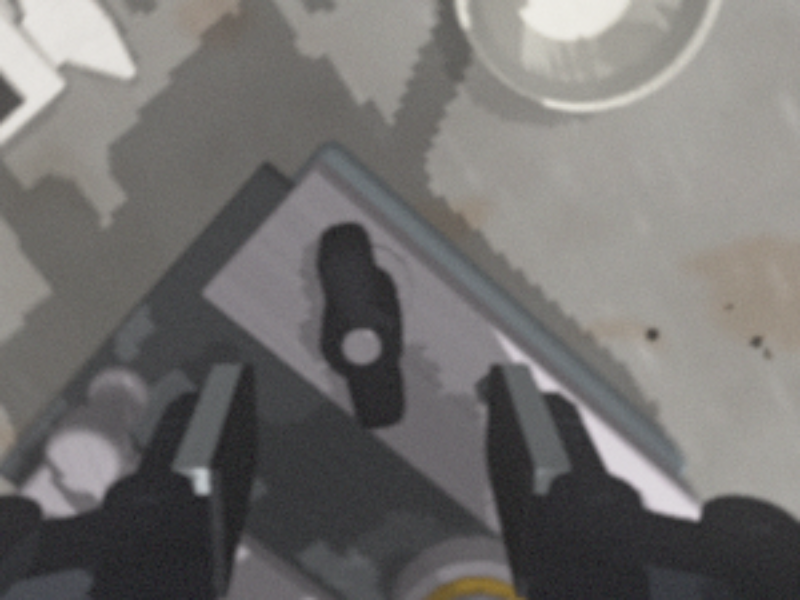

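```bash
python3 - <<'E'
from h import *
f=shot('wrist');s=sense();Q=s['orientation']
for u,v,z in [(347,225,.073),(364,326,.073),(384,427,.073),(361,347,.0745)]:
    a=u/2.667+120-.3;b=v/2.667+100-.3; w=ray(f,a,b,z); print(w.round(4),'tool shift mm',(Q.T@(w-s['eef_pos'])*1000).round(1))
E
```

```text
[0.4493 0.0842 0.073 ] tool shift mm [26.7 -5.2 26.6]
[0.4705 0.0751 0.073 ] tool shift mm [ 3.9 -1.4 26.6]
[0.4938 0.0658 0.073 ] tool shift mm [-20.7   3.3  26.6]
[0.4738 0.0723 0.0745] tool shift mm [-0.4 -2.  25.1]
```

Emit:
move_arm:
  moves:
    - [[0.5, 0, -1, 0, -0.14], [0.5, 0, -1, 10, -0.174], [0.5, 0, -1, 35, -0.174], [0.5, 0, -1, 50, -0.174], [0.5, 0, -1, 50, -0.174]]

```text
time: 11.45
eef_pos: [0.4723, 0.0727, 0.0474]
orientation: [[-0.92, 0.391, -0.003], [0.391, 0.92, -0.0], [0.003, -0.002, -1.0]]
ft_force: [-0.5, 0.5, 0.3]
finger_gap: 0.498
grip_force: 0.0
```

Emit:
move_arm:
  moves:
    - [[1, 0, 0, 0, 0], [1, 0, 0, 0, 0], [1, 0, 0, 0, 0], [1, 0, 0, 0, 0]]

```text
time: 11.85
eef_pos: [0.474, 0.0724, 0.0499]
orientation: [[-0.921, 0.389, 0.0], [0.389, 0.921, -0.001], [-0.001, -0.001, -1.0]]
ft_force: [-2.3, -2.5, 6.3]
finger_gap: 0.155
grip_force: 39.1
```

Emit:
move_arm:
  moves:
    - [[1, 0, 0, 0, 0.1], [1, 0, 0, 0, 0.22], [1, 0, 0, 0, 0.34], [1, 0, 0, 0, 0.46], [1, 0, 0, 0, 0.46]]

```text
time: 12.35
eef_pos: [0.4739, 0.0723, 0.0499]
orientation: [[-0.652, 0.758, 0.0], [0.758, 0.652, -0.001], [-0.001, -0.001, -1.0]]
ft_force: [-3.2, -2.9, 6.8]
finger_gap: 0.158
grip_force: 39.3
```

```bash
python3 - <<'E'
from h import *
s=sense();print(s['torque'],s['ft_force'],s['joint_positions'].round(2),s['finger_gap'])
E
```

```text
[-0.60242007  0.69558854 -0.01561615] [-3.17366365 -2.9485204   6.81040264] [ 0.34  0.68 -0.75  2.06  0.75  0.69 -0.19] 0.1583642755884738
```

Emit:
move_arm:
  moves:
    - [[1, 0, 0, 0, 0.06], [1, 0, 0, 0, 0.11], [1, 0, 0, 0, 0.15], [1, 0, 0, 0, 0.15]]

```text
time: 12.75
eef_pos: [0.4739, 0.0722, 0.0499]
orientation: [[-0.534, 0.846, 0.0], [0.846, 0.534, -0.001], [-0.001, -0.001, -1.0]]
ft_force: [-4.2, -2.7, 7.7]
finger_gap: 0.156
grip_force: 39.7
```

```bash
python3 - <<'E'
from h import *
s=sense();print(s['torque'],s['ft_force'],s['joint_positions'].round(2),s['finger_gap'],np.arctan2(*s['orientation'][1::-1,0]))
E
```

```text
[-0.67649733  0.71216814  0.0086005 ] [-4.15024727 -2.72783722  7.73149839] [ 0.32  0.67 -0.71  2.06  0.72  0.67 -0.31] 0.15586896376819423 2.133734035784792
```

Emit:
move_arm:
  moves:
    - [[1, 0, 0, 0, 0.05], [1, 0, 0, 0, 0.1], [1, 0, 0, 0, 0.15], [1, 0, 0, 0, 0.15]]

```text
time: 13.15
eef_pos: [0.4743, 0.0716, 0.05]
orientation: [[-0.404, 0.915, 0.001], [0.915, 0.404, -0.003], [-0.003, -0.0, -1.0]]
ft_force: [-1.9, -5.6, 9.6]
finger_gap: 0.159
grip_force: 77.2
```

```bash
python3 - <<'E'
from h import *
s=sense();print(s['torque'],s['ft_force'],s['finger_gap'],np.arctan2(*s['orientation'][1::-1,0]))
E
```

```text
[-1.29010846  0.49277073  1.05909205] [-1.86223295 -5.5838155   9.583771  ] 0.15852530424243716 1.98688136926335
```

Emit:
move_arm:
  moves:
    - [[0.5, 0, 0, 0, 0], [0.5, 0, 0, 0, 0], [0.5, 0, 0, -45, 0], [1, 0, 0, -95, 0], [1, 0, 0, -145, 0.03]]

```text
time: 13.65
eef_pos: [0.4735, 0.0735, 0.1958]
orientation: [[-0.374, 0.927, -0.001], [0.927, 0.374, 0.002], [0.002, -0.0, -1.0]]
ft_force: [1.2, -0.7, 1.5]
finger_gap: 0.168
grip_force: 0.0
```

Emit:
move_arm:
  moves:
    - [[1, 0, 0, -50, 0.1], [1, -5, 45, -65, 0.14], [1, -5, 92, -65, 0.14], [1, -5, 139, -65, 0.14], [1, -5, 139, -65, 0.14]]

```text
time: 14.15
eef_pos: [0.6087, 0.1229, 0.2586]
orientation: [[-0.241, 0.971, 0.002], [0.971, 0.241, 0.005], [0.004, 0.003, -1.0]]
ft_force: [0.1, 1.0, 0.8]
finger_gap: 0.001
grip_force: 0.0
```

```bash
python3 - <<'E'
from h import *
s=sense();print(s['eef_pos'],s['orientation'][:,:2].round(3).tolist(),s['time'],s['joint_positions'].round(2))
f=shot('wrist','w5.png')
for n in ['catch_paddle','lock_knob','safety_catch']:
    print(n,[(world(f,d['at'])[:3].round(3).tolist(),round(d['score'],2)) for d in optics.look_for(n,'wrist')[:2]])
p=[.581,.041,.24]
for P in [(41.5,76.4,216.7),(-95,56,63.5)]: print(M(p,P).round(3),proj(f,M(p,P))*1.5)
cv2.imwrite('pics/w5b.png',cv2.resize(cv2.imread('pics/w5.png'),(768,576)))
g=shot('side'); print(pix(g,303.4,189.6).round(3),[(world(g,d['at'])[:3].round(3).tolist(),round(d['score'],2)) for d in optics.look_for('catch_paddle','side')[:2]])
E
```

```text
[0.60870811 0.12285411 0.25859168] [[-0.241, 0.971], [0.971, 0.241], [0.004, 0.003]] 14.15 [ 0.28  0.59 -0.82  1.56  0.45  1.19 -0.37]
catch_paddle [([0.596, 0.125, 0.215], 0.63), ([0.482, -0.105, 0.003], 0.37)]
lock_knob [([0.48, 0.078, 0.072], 0.85)]
safety_catch [([0.601, 0.124, 0.217], 0.95)]
[0.603 0.125 0.217] [375.83060735 320.48202739]
[0.475 0.073 0.064] [195.47336715 269.69443477]
[0.601 0.127 0.217] [([0.599, 0.081, 0.195], 0.97)]
```

View pics/w5b.png

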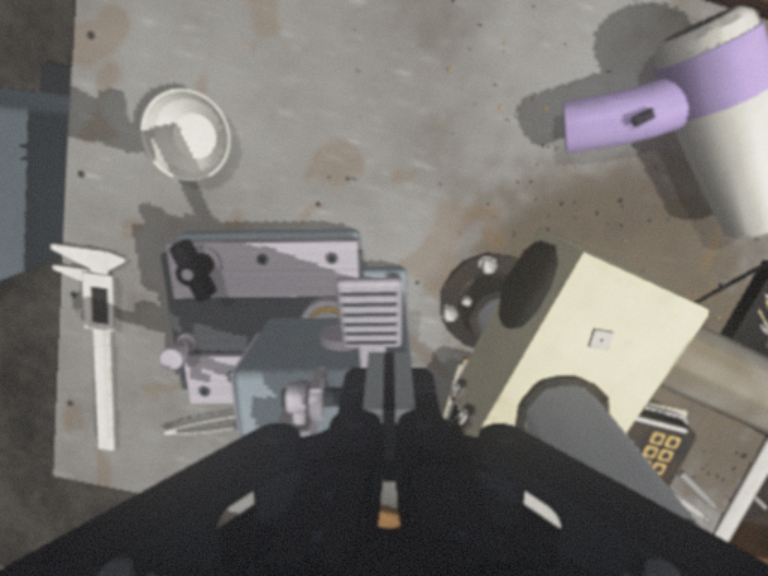

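```bash
python3 - <<'E'
from h import *
f=shot('wrist');np.save('r.npy',f['range_z'])
R=lambda u,v:pix(f,u/1.5,v/1.5).round(3)
for u,v in [(370,313),(345,313),(395,313),(370,285),(370,345),(590,330),(575,250),(480,420),(530,285),(620,440),(700,310)]: print(u,v,R(u,v))
im=f['pixels'][150:210,100:160].max(2).astype(np.uint8)
m=(im<40).astype(np.uint8); n,l,st,c=cv2.connectedComponentsWithStats(m)
for i in range(1,n):
  if st[i,4]>60:
    r=cv2.minAreaRect(np.argwhere(l==i)[:,::-1].astype(np.float32)); print(st[i],c[i],r)
    b=cv2.boxPoints(r)+[100,150]
    w=np.array([ray(f,*q,.073)[:2] for q in b]);
    for k in range(3): d=w[k+1]-w[k]; print(np.hypot(*d).round(4),((np.arctan2(d[1],d[0])+np.pi/2)%np.pi-np.pi/2).round(3))
E
```

```text
370 313 [0.595 0.125 0.22 ]
345 313 [0.585 0.055 0.048]
395 313 [0.605 0.127 0.219]
370 285 [0.592 0.139 0.226]
370 345 [0.603 0.079 0.15 ]
590 330 [0.704 0.13  0.186]
575 250 [0.69  0.164 0.169]
480 420 [0.671 0.061 0.174]
530 285 [0.677 0.139 0.16 ]
620 440 [0.705 0.103 0.239]
700 310 [0.753 0.152 0.186]
```

```bash
python3 - <<'E'
from h import *
f=shot('wrist')
c=f['pixels'][150:212,100:160]; print(c.max(2).min())
cv2.imwrite('pics/w6.png',cv2.resize(c[:,:,::-1],(600,620))[:600])
for e in [((180,242),(207,298))]:
    a,b=[ray(f,u/1.5-.17,v/1.5-.17,.073) for u,v in e]; d=a-b; print(a,b,np.hypot(*d[:2]),np.arctan2(d[1],d[0]))
E
```

```text
37
[0.45982641 0.08928216 0.073     ] [0.48386295 0.05211055 0.073     ] 0.04426605880995715 2.14480386581395
```

View pics/w6.png

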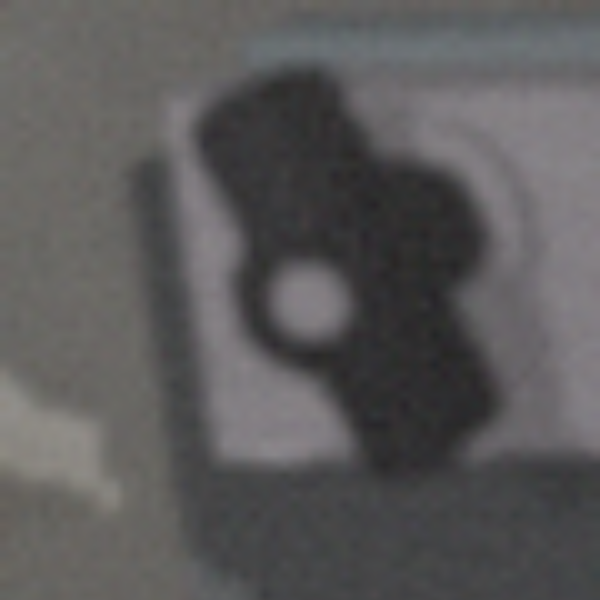

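Emit:
move_arm:
  moves:
    - [[1, 4, -9, 5, 0], [1, 4, -9, 20, 0], [1, 4, -9, 32, 0], [1, 4, -9, 44, 0], [1, 4, -9, 56, 0]]

```text
time: 15.05
eef_pos: [0.5952, 0.1217, 0.2021]
orientation: [[-0.239, 0.971, -0.0], [0.971, 0.239, 0.0], [0.0, -0.0, -1.0]]
ft_force: [-0.2, 0.3, 1.6]
finger_gap: -0.002
grip_force: 0.7
```

Emit:
move_arm:
  moves:
    - [[1, 0, 0, 10, 0], [1, 0, 0, 20, 0], [1, 0, 0, 30, 0], [1, 0, 0, 40, 0], [1, 0, 0, 48, 0]]

```text
time: 15.55
eef_pos: [0.595, 0.1216, 0.1544]
orientation: [[-0.24, 0.971, -0.0], [0.971, 0.24, -0.0], [0.0, -0.0, -1.0]]
ft_force: [0.6, 0.2, 1.6]
finger_gap: -0.0
grip_force: 0.6
```

Emit:
move_arm:
  moves:
    - [[1, 0, 0, 5, 0], [1, 0, 0, 10, 0], [1, 0, 0, 13, 0], [1, 0, 0, 16, 0], [1, 0, 0, 16, 0]]

```text
time: 16.05
eef_pos: [0.5954, 0.1233, 0.1402]
orientation: [[-0.24, 0.971, 0.001], [0.971, 0.24, 0.002], [0.002, 0.002, -1.0]]
ft_force: [-1.4, 2.7, 3.5]
finger_gap: -0.001
grip_force: 2.3
```

Emit:
move_arm:
  moves:
    - [[1, 0, 0, 1, 0], [1, 0, 0, 2, 0], [1, 0, 0, 2, 0]]

```text
time: 16.35
eef_pos: [0.5957, 0.124, 0.1391]
orientation: [[-0.241, 0.971, 0.002], [0.971, 0.241, 0.003], [0.002, 0.003, -1.0]]
ft_force: [-3.5, 3.5, 9.8]
finger_gap: 0.001
grip_force: 4.5
```

Emit:
move_arm:
  moves:
    - [[1, 0, 0, 2, 0], [1, 0, 0, 2, 0]]

```text
time: 16.55
eef_pos: [0.596, 0.125, 0.1379]
orientation: [[-0.241, 0.97, 0.004], [0.97, 0.241, 0.004], [0.003, 0.004, -1.0]]
ft_force: [-3.0, 4.4, 14.5]
finger_gap: 0.002
grip_force: 6.1
```

Emit:
move_arm:
  moves:
    - [[1, 0, 0, -40, 0], [1, 0, 0, -90, 0], [1, 0, 0, -140, 0], [1, 0, 0, -190, 0], [1, 0, 0, -225, 0]]

```text
time: 17.05
eef_pos: [0.5955, 0.1222, 0.3641]
orientation: [[-0.24, 0.971, 0.004], [0.971, 0.24, 0.001], [-0.0, 0.004, -1.0]]
ft_force: [1.0, 0.4, 0.0]
finger_gap: 0.001
grip_force: 0.0
```

Emit:
move_arm:
  moves:
    - [[0, 0, 0, 0, -0.14], [0, 0, 0, 0, -0.28], [0, 0, 0, 0, -0.42], [0, 0, 0, 0, -0.56], [0, 0, 0, 0, -0.7]]

```text
time: 17.55
eef_pos: [0.595, 0.1216, 0.3602]
orientation: [[-0.812, 0.584, 0.0], [0.584, 0.812, -0.0], [-0.0, -0.0, -1.0]]
ft_force: [-0.2, -0.1, -0.7]
finger_gap: 0.849
grip_force: 0.0
```

Emit:
move_arm:
  moves:
    - [[0, 0, 0, 0, -0.14], [0, 0, 0, 0, -0.28], [0, 0, 0, 0, -0.42], [0, 0, 0, 0, -0.56], [0, 0, 0, 0, -0.7]]

```text
time: 18.05
eef_pos: [0.595, 0.1215, 0.3602]
orientation: [[-0.997, -0.077, 0.0], [-0.077, 0.997, -0.0], [0.0, -0.0, -1.0]]
ft_force: [-0.5, -0.1, -0.6]
finger_gap: 0.997
grip_force: 0.0
```

```bash
python3 - <<'E'
from h import *
s=sense();Q=s['orientation'];print(s['eef_pos'],Q[:,:2].round(3).tolist(),np.arctan2(Q[1,0],Q[0,0]),s['time'],s['joint_positions'].round(2))
f=shot('wrist','w7.png')
for n in ['ball_grip','safety_catch']:
    print(n,[(world(f,d['at'])[:3].round(3).tolist(),round(d['score'],2)) for d in optics.look_for(n,'wrist')[:2]])
for c in ['side','scene']:
  g=shot(c,c+'7.png')
  for n in ['ball_grip','safety_catch']:
    print(c,n,[(world(g,d['at'])[:3].round(3).tolist(),round(d['score'],2)) for d in optics.look_for(n,c)[:2]])
a=cv2.resize(cv2.imread('pics/w7.png'),(512,384)); b=cv2.resize(cv2.imread('pics/side7.png')[140:320,220:400],(384,384)); 
cv2.imwrite('pics/w7b.png',cv2.resize(np.hstack([a,b]),(800,343)))
E
```

```text
[0.59504313 0.12150539 0.36017383] [[-0.997, -0.077], [-0.077, 0.997], [0.0, -0.0]] -3.064780826722089 18.05 [ 0.46  0.61 -1.16  1.45  0.56  1.44  0.94]
ball_grip [([0.608, -0.028, 0.298], 0.59)]
safety_catch [([0.594, 0.071, 0.192], 0.98), ([0.491, 0.021, 0.029], 0.46)]
side ball_grip [([0.602, -0.043, 0.299], 0.55)]
side safety_catch [([0.578, 0.049, 0.228], 0.65), ([0.617, -0.078, 0.035], 0.65)]
scene ball_grip []
scene safety_catch []
```

View pics/w7b.png

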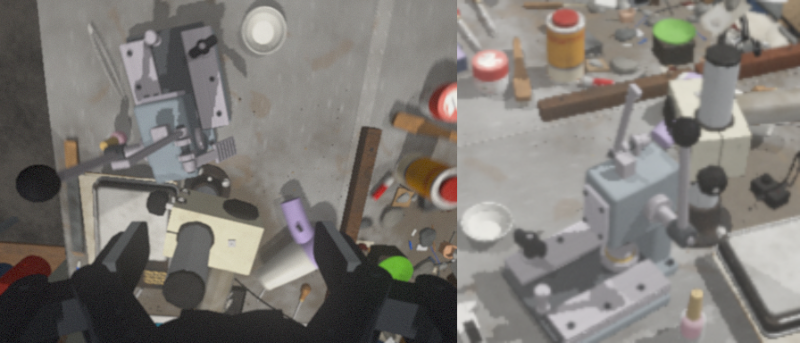

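Emit:
move_arm:
  moves:
    - [[0, -2, -45, 0, -0.12], [0, -2, -95, 0, -0.16], [0, -2, -140, 0, -0.16], [0, -2, -155, 0, -0.16], [0, -2, -155, 0, -0.16]]

```text
time: 19.0
eef_pos: [0.6084, -0.0361, 0.3598]
orientation: [[-0.975, -0.223, -0.001], [-0.223, 0.975, -0.001], [0.001, -0.001, -1.0]]
ft_force: [0.1, -0.0, 0.6]
finger_gap: 0.997
grip_force: 0.0
```

```bash
python3 - <<'E'
from h import *
s=sense();Q=s['orientation'];print(s['eef_pos'],Q[:,:2].round(3).tolist(),np.arctan2(Q[1,0],Q[0,0]),s['time'],s['joint_positions'].round(2))
f=shot('wrist','w8.png')
for n in ['ball_grip']:
    print(n,[(world(f,d['at'])[:3].round(3).tolist(),round(d['score'],2)) for d in optics.look_for(n,'wrist')[:2]])
r=f['range_z']; im=f['pixels'].max(2)
c=proj(f,[.609,-.032,.289]);print(c,proj(f,s['eef_pos']))
z0=(np.array(f['view'])@[.609,-.032,.289,1])[2]
m=((im<60)&(abs(r-z0)<.02)).astype(np.uint8)
n,l,st,ce=cv2.connectedComponentsWithStats(m)
for i in range(1,n):
    if st[i,4]>150:
        u,v=ce[i]; print(st[i],ce[i],ray(f,u,v,.289).round(4),pix(f,u,v).round(4))
E
```

```text
[ 0.60840801 -0.03606152  0.35979656] [[-0.975, -0.223], [-0.223, 0.975], [0.001, -0.001]] -2.9166085288487564 19.0 [ 0.73  0.62 -1.18  1.44  0.58  1.46  1.34]
ball_grip [([0.611, -0.039, 0.298], 0.8)]
[264.16229534 204.77652056] [258.57585185 250.08148774]
[252 184  32  24 227] [268.95154185 192.08370044] [ 0.599  -0.0309  0.289 ] [ 0.5341 -0.0528  0.5031]
```

```bash
python3 - <<'E'
from h import *
f=shot('wrist'); r=f['range_z']; im=f['pixels'].max(2)
K=np.array([[f['fx'],0,f['cx']],[0,f['fy'],f['cy']],[0,0,1.]]); V=np.linalg.inv(f['view'])
P=[]
for v in range(120,290):
  for u in range(180,350):
    if 0<r[v,u]<.3: P.append(np.r_[pix(f,u,v),im[v,u],u,v])
P=np.array(P); h=P[(P[:,2]>.27)&(P[:,2]<.31)&(P[:,3]<70)]
print(len(P),len(h),h.min(0),h.max(0))
from scipy.optimize import least_squares
q=h[(abs(h[:,0]-.609)<.03)&(abs(h[:,1]+.035)<.03)]
g=least_squares(lambda c:np.linalg.norm(q[:,:3]-c,axis=1)-.0155,[.609,-.035,.289],loss='soft_l1',f_scale=.002); print(len(q),g.x,abs(g.fun).mean())
E
```

```text
1509 1053 [ 5.92758746e-01 -4.86589256e-02  2.88567085e-01  4.90000000e+01
  2.34000000e+02  1.82000000e+02] [ 6.18492384e-01 -1.85542382e-02  3.07002665e-01  6.90000000e+01
  2.76000000e+02  2.22000000e+02]
1053 [ 0.60849849 -0.03327949  0.28993728] 0.00037617403433695305
```

Emit:
move_arm:
  moves:
    - [[0, -1, 3, 30, 0], [0, -1, 3, 60, 0], [0, -1, 3, 80, 0], [0, -1, 3, 89, 0], [0, -1, 3, 89, 0]]

```text
time: 19.65
eef_pos: [0.6078, -0.028, 0.2707]
orientation: [[-0.973, -0.232, -0.001], [-0.232, 0.973, 0.0], [0.001, 0.001, -1.0]]
ft_force: [0.2, -0.8, -0.1]
finger_gap: 1.001
grip_force: 0.0
```

Emit:
move_arm:
  moves:
    - [[1, 0, 0, 0, 0], [1, 0, 0, 0, 0], [1, 0, 0, 0, 0], [1, 0, 0, 0, 0], [1, 0, 0, 0, 0]]
  grip_force: 60

```text
time: 20.15
eef_pos: [0.6096, -0.0325, 0.2728]
orientation: [[-0.974, -0.226, 0.003], [-0.226, 0.974, -0.004], [-0.002, -0.005, -1.0]]
ft_force: [0.5, -6.2, 6.8]
finger_gap: 0.327
grip_force: 58.5
```

```bash
python3 - <<'E'
from h import *
s=sense();p=s['eef_pos'];Q=s['orientation'];print(p,Q.round(3).tolist(),s['finger_gap'],s['grip_force'],s['ft_force'],s['joint_positions'].round(2))
b=lambda q:M([.581,.041,.24],(22-155*np.cos(1.484-q),-80,135+155*np.sin(1.484-q)))
for q in np.arange(.1,1.25,.1).tolist()+[1.17,1.2]:
    print(round(q,2),(Q.T@(b(q)-b(0))*1000).round(0))
E
```

```text
[ 0.6096274  -0.03246684  0.2727612 ] [[-0.974, -0.226, 0.003], [-0.226, 0.974, -0.004], [-0.002, -0.005, -1.0]] 0.3269304083358603 58.49996745586395 [ 0.48508812 -6.23254614  6.78998328] [ 0.71  0.69 -1.14  1.56  0.65  1.31  1.28]
0.1 [15. -0.  2.]
0.2 [30. -0.  6.]
0.3 [45. -0. 11.]
0.4 [59. -1. 17.]
0.5 [72. -1. 25.]
0.6 [85. -1. 34.]
0.7 [96. -1. 45.]
0.8 [107.  -1.  56.]
0.9 [116.  -1.  69.]
1.0 [124.  -1.  82.]
1.1 [130.  -1.  96.]
1.2 [136.  -1. 111.]
1.17 [134.  -1. 106.]
1.2 [136.  -1. 111.]
```

Emit:
move_arm:
  moves:
    - [[1, 8, 0, 1, 0], [1, 15, 0, 2, 0], [1, 23, 0, 4, 0], [1, 30, 0, 6, 0], [1, 37, 0, 8, 0]]

```text
time: 20.65
eef_pos: [0.5748, -0.041, 0.2646]
orientation: [[-0.974, -0.226, 0.006], [-0.226, 0.974, -0.003], [-0.005, -0.004, -1.0]]
ft_force: [5.9, -7.6, 2.3]
finger_gap: 0.329
grip_force: 60.4
```

```bash
python3 - <<'E'
from h import *
s=sense();print(s['eef_pos'],s['finger_gap'],s['grip_force'],s['ft_force'])
E
```

```text
[ 0.57481575 -0.04104173  0.26456998] 0.3290151513844937 60.42559325695038 [ 5.93707882 -7.6037319   2.26171771]
```

Emit:
move_arm:
  moves:
    - [[1, 8, -1, 3, 0], [1, 22, -2, 9, 0], [1, 35, -3, 17, 0], [1, 48, -3, 26, 0], [1, 59, -3, 37, 0]]

```text
time: 21.15
eef_pos: [0.5181, -0.0562, 0.2279]
orientation: [[-0.974, -0.227, 0.007], [-0.227, 0.974, -0.002], [-0.006, -0.004, -1.0]]
ft_force: [11.5, -4.0, -2.7]
finger_gap: 0.327
grip_force: 63.6
```

Emit:
move_arm:
  moves:
    - [[1, 6, 0, 5, 0], [1, 11, 0, 11, 0], [1, 16, 0, 17, 0], [1, 20, 0, 24, 0], [1, 24, 0, 31, 0]]

```text
time: 21.65
eef_pos: [0.489, -0.0636, 0.1954]
orientation: [[-0.974, -0.227, -0.008], [-0.227, 0.974, -0.007], [0.009, -0.005, -1.0]]
ft_force: [-14.4, -9.1, 14.0]
finger_gap: 0.327
grip_force: 64.3
```

```bash
cat > st.py <<'E'
from h import *
s=sense();p=s['eef_pos'];print(p,s['finger_gap'],s['grip_force'],s['ft_force'])
d=p+[0,0,.019]-M([.581,.041,.24],(22,-80,135)); f=d@[.971,.238,0]
print('q',1.484-np.arctan2(d[2],-f),'r',np.hypot(d[2],f),s['joint_positions'].round(2))
E
python3 st.py
```

```text
[ 0.48901109 -0.06360711  0.1953616 ] 0.3267017503798251 64.32459712028503 [-14.36755733  -9.14287955  14.02485975]
q 0.9563541028572173 r 0.1576196101262583 [ 0.91  0.6  -1.16  1.93  0.65  1.06  1.26]
```

Emit:
move_arm:
  moves:
    - [[1, 5, -1, 6, 0], [1, 8, -1, 13, 0], [1, 11, -2, 19, 0], [1, 13, -2, 24, 0], [1, 13, -2, 24, 0]]

```text
time: 22.15
eef_pos: [0.482, -0.0661, 0.1723]
orientation: [[-0.974, -0.226, 0.004], [-0.226, 0.974, -0.001], [-0.003, -0.002, -1.0]]
ft_force: [3.5, -3.3, 5.6]
finger_gap: 0.332
grip_force: 66.7
```

```bash
python3 st.py
```

```text
[ 0.48201203 -0.06612164  0.17225946] 0.33194470059820613 66.69885993003845 [ 3.46600873 -3.26388542  5.6437983 ]
q 1.1105465001415764 r 0.15420603636242988 [ 0.91  0.62 -1.14  1.97  0.68  1.    1.24]
```

Emit:
move_arm:
  moves:
    - [[1, 1, 0, 4, 0], [1, 2, 0, 7, 0], [1, 2, 0, 10, 0], [1, 2, 0, 10, 0]]

```text
time: 22.55
eef_pos: [0.4772, -0.0673, 0.1615]
orientation: [[-0.974, -0.226, -0.003], [-0.226, 0.974, -0.003], [0.004, -0.003, -1.0]]
ft_force: [-4.5, -6.3, 8.5]
finger_gap: 0.33
grip_force: 67.9
```

```bash
python3 st.py
```

```text
[ 0.47719579 -0.06727044  0.16148764] 0.3297686072437995 67.92823791503906 [-4.4948945  -6.27420972  8.53360106]
q 1.186811584819694 r 0.15533643631334698 [ 0.91  0.63 -1.13  1.99  0.7   0.98  1.23]
```

Emit:
move_arm:
  moves:
    - [[1, 1, 0, 2, 0], [1, 1, 0, 4, 0], [1, 1, 0, 4, 0], [1, 1, 0, 4, 0]]

```text
time: 22.95
eef_pos: [0.476, -0.0676, 0.1578]
orientation: [[-0.974, -0.226, -0.003], [-0.226, 0.974, -0.004], [0.004, -0.003, -1.0]]
ft_force: [-6.4, -5.6, 11.5]
finger_gap: 0.328
grip_force: 68.2
```

```bash
python3 st.py
```

```text
[ 0.47600332 -0.06759463  0.15780273] 0.3284503312637568 68.20901155471802 [-6.4212205  -5.64848931 11.48259132]
q 1.2118005061933368 r 0.15548682637201353 [ 0.9   0.63 -1.12  1.99  0.7   0.98  1.22]
```

Emit:
move_arm:
  moves:
    - [[1, 1, 0, 2, 0], [1, 1, 0, 4, 0], [1, 1, 0, 4, 0], [1, 1, 0, 4, 0]]

```text
time: 23.35
eef_pos: [0.4751, -0.0679, 0.1544]
orientation: [[-0.974, -0.226, -0.003], [-0.226, 0.974, -0.004], [0.004, -0.004, -1.0]]
ft_force: [-7.8, -7.1, 19.1]
finger_gap: 0.334
grip_force: 68.9
```

```bash
python3 st.py
```

```text
[ 0.47511953 -0.06785717  0.15439667] 0.3344037610020182 68.8805079460144 [-7.83251535 -7.13347481 19.06617054]
q 1.2344919305097348 r 0.15549788067292195 [ 0.9   0.64 -1.12  2.    0.71  0.97  1.22]
```

```bash
python3 - <<'E'
from h import *
for c in ['side','scene']:
  g=shot(c)
  for n in ['ball_grip','press_lever','case_back','lock_knob']:
    print(c,n,[(world(g,d['at'])[:3].round(3).tolist(),round(d['score'],2)) for d in optics.look_for(n,c)[:2]])
g=shot('wrist'); R=g['range_z']; Q=[]
for v in range(0,384,2):
  for u in range(0,512,2):
    if 0<R[v,u]<.4:
      w=pix(g,u,v)-[.581,.041,0]; Q.append([w@[.971,.238,0],w@[-.238,.971,0],w[2]])
Q=np.array(Q)*1000
m=(abs(Q[:,1]+80)<10)&(Q[:,0]>-125)&(Q[:,0]<30)&(Q[:,2]>100)
print(m.sum()); print(Q[m][::max(1,m.sum()//25)].round(0))
E
```

```text
side ball_grip []
side press_lever [([0.608, -0.044, 0.144], 0.71)]
side case_back []
side lock_knob [([0.47, 0.066, 0.064], 0.73), ([0.471, 0.017, 0.03], 0.39)]
scene ball_grip []
scene press_lever [([0.535, -0.049, 0.164], 0.54)]
scene case_back [([0.598, 0.079, 0.178], 0.29)]
scene lock_knob [([0.556, 0.068, 0.051], 0.36)]
322
[[-124.  -72.  190.]
 [-124.  -87.  192.]
 [-123.  -88.  191.]
 [-125.  -78.  194.]
 [-121.  -88.  191.]
 [-123.  -78.  194.]
 [-121.  -87.  191.]
 [-122.  -77.  193.]
 [-120.  -84.  192.]
 [-119.  -74.  190.]
 [-119.  -78.  192.]
 [-117.  -78.  191.]
 [-106.  -79.  178.]
 [-105.  -79.  178.]
 [-103.  -79.  177.]
 [-103.  -79.  178.]
 [-101.  -79.  177.]
 [ -99.  -79.  177.]
 [ -98.  -79.  176.]
 [ -96.  -79.  175.]
 [ -95.  -79.  175.]
 [ -93.  -79.  175.]
 [ -91.  -79.  174.]
 [ -89.  -78.  174.]
 [ -87.  -78.  172.]
 [ -86.  -78.  173.]
 [ -84.  -77.  172.]]
```

Emit:
move_arm:
  moves:
    - [[1, 0, 0, 2, 0], [1, 0, 0, 2, 0], [1, 0, 0, 2, 0]]

```text
time: 24.2
eef_pos: [0.4794, -0.067, 0.1535]
orientation: [[-0.974, -0.225, 0.006], [-0.225, 0.974, -0.001], [-0.005, -0.003, -1.0]]
ft_force: [4.0, -4.1, 12.5]
finger_gap: 0.33
grip_force: 70.8
```

Emit:
move_arm:
  moves:
    - [[1, 0, 0, 0, 0], [1, 0, 0, 0, 0], [1, 0, 0, 0, 0], [1, 0, 0, 0, 0]]
  grip_force: 70

```text
time: 24.6
eef_pos: [0.4795, -0.067, 0.1536]
orientation: [[-0.974, -0.225, 0.006], [-0.225, 0.974, -0.001], [-0.005, -0.003, -1.0]]
ft_force: [3.4, -2.9, 12.0]
finger_gap: 0.33
grip_force: 70.8
```

```bash
python3 st.py; python3 - <<'E'
from h import *
g=shot('wrist'); R=g['range_z']; Q=[]; im=g['pixels'].max(2)
for v in range(0,384):
  for u in range(0,512):
    if 0<R[v,u]<.3:
      w=pix(g,u,v); Q.append(np.r_[w,im[v,u]])
Q=np.array(Q); d=Q[:,:3]-[.581,.041,0]; P=np.c_[d@[.971,.238,0],d@[-.238,.971,0],d[:,2]]*1000
rod=P[(abs(P[:,1]+79)<4)&(P[:,0]>-106)&(P[:,0]<-40)&(P[:,2]>120)]
print('rod slope q',1.484+np.polyfit(rod[:,0],rod[:,2],1)[0],len(rod))
b=P[(abs(P[:,1]+80)<12)&(P[:,0]>-143)&(P[:,0]<-112)&(P[:,2]>182)&(Q[:,3]<75)]
from scipy.optimize import least_squares
k=least_squares(lambda c:np.linalg.norm(b-c,axis=1)-15.5,[-126,-80,180],loss='soft_l1').x
print('ball',len(b),k,'q',1.484-np.arcsin((k[2]-135)/155),1.484-np.arctan2(k[2]-135,22-k[0]))
E
```

```text
[ 0.47945643 -0.06698706  0.15356888] 0.329858551606293 70.831378698349 [ 3.41271444 -2.8658091  11.99913716]
q 1.2325793634195443 r 0.1510123530870092 [ 0.9   0.64 -1.12  1.99  0.71  0.96  1.22]
rod slope q 1.1806930595153844 604
ball 7307 [-134.21538126  -80.09739607  213.94402816] q 0.9496098489681547 1.0160785723411405
```

Emit:
move_arm:
  moves:
    - [[1, 0, 0, 1, 0], [1, 0, 0, 2, 0], [1, 0, 0, 2, 0], [1, 0, 0, 2, 0], [1, 0, 0, 2, 0]]

```text
time: 25.15
eef_pos: [0.479, -0.0671, 0.1517]
orientation: [[-0.974, -0.225, 0.005], [-0.225, 0.974, -0.002], [-0.004, -0.003, -1.0]]
ft_force: [0.9, -4.6, 17.9]
finger_gap: 0.33
grip_force: 71.1
```

```bash
python3 -c "
from rig import workorder
print(workorder.sign_off())"
```

```text
the job is handed in; nothing more can be done
None
```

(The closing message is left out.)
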